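Chock the gas bottle on its sloping shelf, then swing its retaining bail clear

ROBOT

A 6-joint arm with a two-finger parallel gripper is mounted at the origin on the work surface. World frame = base frame: x ahead of the robot, y to its left, z up, the work surface at z = 0. Lengths are in m, angles in rad, forces in N, time in s.
With the tool pointing down it reaches from about 0.25 to 0.85 m from the base axis. Payload 12.5 kg.
Tool frame: the origin (TCP) lies between the finger pads; the fingertips stand 17 mm ahead of it and the grasp point (between the pads) lies 2 mm behind it (robot.nose_length is the z of the fingertips in the tool frame, in m); z points along the fingers, y is the direction in which the jaws open and shut (so a half turn about z gives the same grasp; the last joint's range is limited). The gripper opens to 93 mm and grips with 3 to 60 N. Pads are 15 mm wide; open, the fingers measure 128 mm over their backs; the gripper's body (75 mm by 188 mm) begins 65 mm behind the grasp point.
Start: joints at [-1.407, 0.351, 1.652, -0, 1.139, -0.085], TCP at [0.135, -0.533, 0.236] pointing down, gripper open.
Joint ranges: [-2.75, 2.75], [-0.79, 2.1], [0.01, 2.65], [-1.57, 4.71], [0.07, 3.14], [-2.87, 2.87]. Speed limits (rad/s): [2.22, 2.22, 2.79, 3.14, 3.14, 3.14].

INTERFACE

Orientations are given as [roll, pitch, yaw] about the fixed x, y, z axes, in that order (R = Rz(yaw) Ry(pitch) Rx(roll)).
In Python, from rig import state, vision, robot gives the robot as it stands. The module is installed in compiled form; this text tells all that it offers.
- The arm moves only by the shell command python3 -m inch 'ROWS' [OPENING] [FORCE]. ROWS is JSON, a list of rows, each an object with "travel": the shift along the tool's x, y, z scaled (see below), a list of three; "dr": the turn, a rotation vector about the tool's x, y, z scaled (see below), a list of three. A call has 1 to 8 rows; each row is the pose to reach, as a shift and turn from the pose measured when the call began, along the tool's axes at that moment, turning the shorter way round; what a row does not reach only later rows make up. The controller multiplies each number of a shift by 50 cm and each number of a turn by 180 degrees. A row lasts 1/12 s, in which the tool goes at most 41.7 mm and 7.16 degrees, less where a joint would pass 70% of its speed; a pose out of reach is approached as far as the arm can. A call with a number of a shift or a turn outside -1 to 1 is refused whole. A call with a gripper value outside its range is refused whole. OPENING is the opening, from 0 (shut) to 1 (fully open), set as the call begins (- or left out, the last holds). The fingers move at their own pace and stop on an object; FORCE is the grip in N (left out, the last holds). Time passes only in rows, so rows that repeat a pose let the fingers close. It gives the time, the measured TCP pose, the force and the opening at its end, in the units of the state.
- state(): the state, without advancing time (a new reading comes with each control period).
- vision.grab_frame(name): name is "side" or "top" or "wrist"; returns the picture (400x640x3 uint8, red, green, blue); there is no depth.
- vision.camera_params(name): a dict with "camera_matrix" (3x3 intrinsics, pixels), "pose" (4x4, takes a point from camera to world coordinates). Camera axes: x right, y down, z forward; pixel columns grow to the right and rows downward; lengths in m; the calibration is good to about 2 mm. A picture is of the moment at which its call begins: read the wrist's pose just before it. camera_params takes no time and is no camera call; for the wrist camera it gives the pose at the moment of the call.
- robot.job_done(): hands the job in, once; it reports no verdict.
The state is a dict: "time_s": time; "q": joint angles; "qd": joint speeds; "tau": joint torques, N m; "tool_pos": TCP position; "tool_rot": TCP orientation; "ft_force": force on the tool from outside, world axes, zero at the start; "ft_torque": the same for the moment, N m; "width": finger opening in m.
Only numpy, scipy, OpenCV 4.12 (cv2) and the standard library are available. Lean on these libraries where they do the work, as an engineer would, in place of code of your own. Each camera call takes 0.05 s, during which the arm holds its last target.

TASK

The gas bottle on the sloping shelf has to lie fast while its retaining bail is up. Push the rubber wedge chock thin end first, under the bail's cross bar, against the middle of the bottle's low side until the bottle has rolled back tight against the rubber-faced fence: a firm push of about 12 N on the chock, not beyond 15 N. Then let go of the chock and swing the bail all the way up and back on to its stop, leaving the bottle held by the chock and the other things on the desk where they are.

Things in the scene. Friction and masses are not known exactly. Their poses are not given: they have to be found in the camera images.
- rack: Grey steel bottle shelf on the desk, fixed, 300 mm deep (x), 430 mm wide (y), 14 mm flanges left and right. Origin under its middle at desk height; z vertical, x level, towards the high side. Its flat deck rises towards +x at 0.105 rad (6 degrees); the deck's surface is 24 mm above the origin at the middle, 8 mm at the low front edge.
- bottle_center (a point): Plain aluminium gas bottle lying across the slope, barrel 80 mm in diameter, 180 mm long, valve 50 mm more at -y, about 0.9 kg. Point: on its axis (y), mid-barrel. Free to roll; starts leaning down-slope on the bail bar with 5 to 20 mm of play up to the fence. Pushed by the chock it rolls or slides up at 3 to 9 N; at the fence the push climbs by about 10 N per mm.
- fence: Adjustable steel angle behind the bottle's high side, 290 mm long, 66 mm high, square to the deck, with a firm rubber face (24 to 60 mm above the deck) that gives 0.1 mm per N; at most 13 N may press on it. Origin: on the deck, mid-length, in the plane of the face at its nearest setting; x up-slope, z square to the deck. The face is clamped 0 to 15 mm farther up (+x), unknown: found by feel.
- chock_grip (a point): Black rubber wedge chock, 100 long (x) x 45 wide x 38 mm high, 0.17 kg, loose on the desk right of the rack. x points to the thin end. Rear 58 mm: plain block; then the top falls at 40 degrees to a 3 mm toe, 72 mm from this point. Point: centre of the rear block, 19 mm above the underside, 28 mm from the heel. Set on the deck and touching the bottle it is 90 mm down-slope of the bottle's axis.
- chock_heel (a point): Centre of the chock's flat heel face (45 x 38 mm, square to the underside), 19 mm above the underside; the chock can be pushed here. Axes as chock_grip.
- bail (a joint): Angle of the bail, an 8 mm steel rod frame hinged at both ends of the shelf, 0.25 kg, swings lightly. 0: down, its cross bar (392 mm long) before the bottle's low side, 48 mm above the deck, 44 mm free under it for the chock. Grows as the bar goes up and back over the bottle; upright at 1.82, on its stop at 2.3 rad. Let go beyond about 2.0 it drops back to the stop, below 1.7 it falls down again.
- bail_grip (a point): Middle of the black rubber sleeve (13 mm in diameter, 70 mm long, along the rack's y) on the left (+y) end of the bail's cross bar, beyond the bottle's end, where the bar can be pinched from above; moves with the bail.
- bail_hinge (a point): Point on the bail's hinge axis level with the sleeve: the sleeve's middle moves on a circle of 99 mm radius about it, in the plane across the rack's y.
- timber: Square softwood block 75 x 45 x 45 mm, a bystander beside the rack on the right; origin under its middle.
- mug: White mug 76 mm across, 90 mm high, a bystander to the left of the rack; origin under its middle.
- wrench: Steel wrench 150 mm long, a bystander lying to the left of the rack; origin at its middle.
Not all that is in view belongs to the job. Of the things shaped like the part that bears bottle_center, the aluminium one is meant.

How it is judged:
By the outcome, as a careful person would: the job done as asked, in the order asked, and still so for the second after the job is handed in, with the robot touching nothing.
It also fails if it takes over 72 s, if anything falls off the work surface, if the arm or the gripper's body presses on something with over 40 N, if the wrist force passes 120 N, or if a joint passes its speed limit or range.

## Working session

There is one attempt and no reset: what is moved stays moved. The work goes in short steps, Python scripts to look and compute and a shell command to move; the robot and the scene stay as the last step left them, time stands still between calls to the robot, and variables do not carry over. Pictures are saved under pics/ and viewed, and the job is handed in when it is done.

```bash
mkdir -p pics; ls; python3 - <<'E'
from rig import state, vision, robot
import cv2
print(state()); print(robot.nose_length)
for n in ("side","top","wrist"):
    p=vision.camera_params(n); print(n,p)
    im=vision.grab_frame(n); cv2.imwrite(f"pics/{n}0.png",im[:,:,::-1])
E
```

```text
pics
{'time_s': 0.0, 'q': array([-1.40661994e+00,  3.51228110e-01,  1.65242502e+00,  2.69918459e-05,
        1.13907985e+00, -8.45988420e-02]), 'qd': array([-2.55931962e-04, -9.36441686e-04, -2.11377347e-04, -1.23441943e-03,
       -1.16159911e-03,  7.84619983e-05]), 'tau': array([ 1.44383030e-04, -4.97320819e+01, -2.85248834e+01,  6.98980666e-02,
        2.57417205e-02, -7.41831377e-05]), 'tool_pos': array([ 0.1353985 , -0.5327431 ,  0.23510551]), 'tool_rot': array([-3.14045848e+00, -1.20769706e-04,  2.48763852e-01]), 'ft_force': array([-0.30383837,  0.04817446, -1.04457873]), 'ft_torque': array([ 0.03276702,  0.00917509, -0.01937592]), 'width': 0.09280100951451159}
0.017
side {'camera_matrix': array([[378.30418218,   0.        , 327.84872576],
       [  0.        , 378.30418218, 196.5111403 ],
       [  0.        ,   0.        ,   1.        ]]), 'pose': array([[-0.96879838, -0.14696223,  0.19957908,  0.23979948],
       [-0.24740575,  0.52521734, -0.81420952,  0.79228918],
       [ 0.01483565, -0.83818187, -0.545189  ,  0.61894915],
       [ 0.        ,  0.        ,  0.        ,  1
[... 177 characters left out ...]
.        ]]), 'pose': array([[ 0.02529475, -0.99817219,  0.05488582,  0.36713248],
       [-0.99951574, -0.0262478 , -0.01671319,  0.02851946],
       [ 0.01812327, -0.05443649, -0.99835275,  1.00943328],
       [ 0.        ,  0.        ,  0.        ,  1.        ]])}
wrist {'camera_matrix': array([[317.87801593,   0.        , 323.66869542],
       [  0.        , 317.87801593, 198.471281  ],
       [  0.        ,   0.        ,   1.        ]]), 'pose': array([[ 0.2459651 , -0.94104028, -0.23225924,  0.19936204],
       [-0.9692778 , -0.23912283, -0.05762654, -0.51614672],
       [-0.00130959,  0.23929784, -0.97094533,  0.38422894],
       [ 0.        ,  0.        ,  0.        ,  1.        ]])}
```

View pics/side0.png

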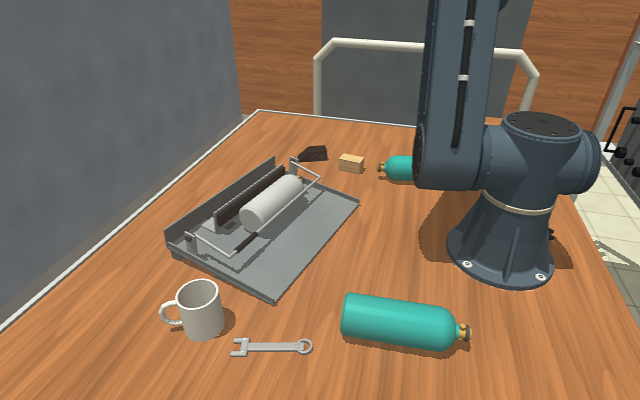

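View pics/top0.png

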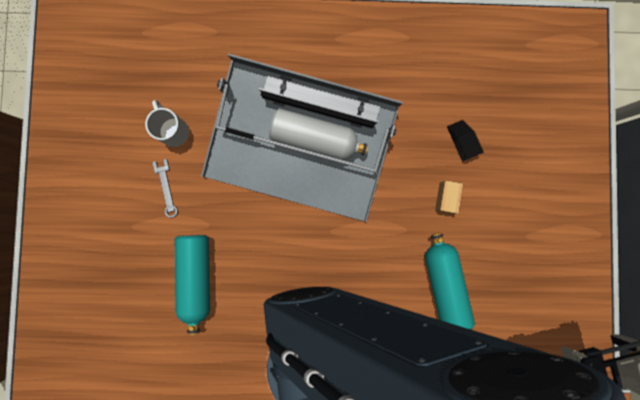

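View pics/wrist0.png

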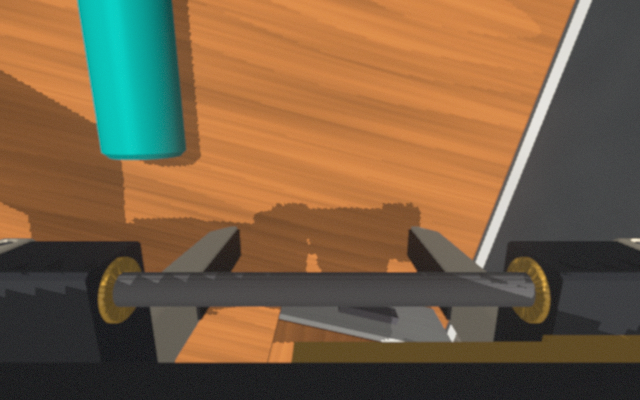

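The three bottle-shaped things in the top view are teal at (192,280), teal at (448,285), and plain aluminium on the rack at (313,133). The aluminium one fits the description. The chock is the black wedge at (465,140) and the timber is at (451,197). I'll check these in enlarged crops.

```bash
python3 - <<'E'
import cv2
im=cv2.imread("pics/top0.png"); 
c=cv2.resize(im[45:230,195:410],None,fx=3.6,fy=3.2*3.6/3.2*0.9 if 0 else 3.2,interpolation=cv2.INTER_CUBIC) if 0 else cv2.resize(im[45:230,195:410],None,fx=3.2,fy=3.2,interpolation=cv2.INTER_CUBIC)
cv2.imwrite("pics/top0_rack.png",c)
c=cv2.resize(im[110:225,425:500],None,fx=5,fy=5,interpolation=cv2.INTER_CUBIC); cv2.imwrite("pics/top0_chock.png",c)
im=cv2.imread("pics/side0.png")
c=cv2.resize(im[140:310,155:370],None,fx=3.5,fy=3.5,interpolation=cv2.INTER_CUBIC); cv2.imwrite("pics/side0_rack.png",c)
E
```

```text
(no output)
```

View pics/top0_rack.png

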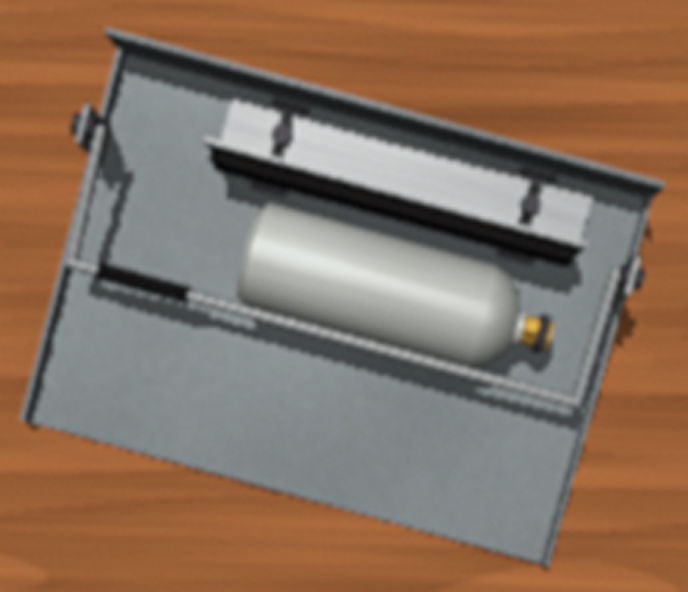

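View pics/top0_chock.png

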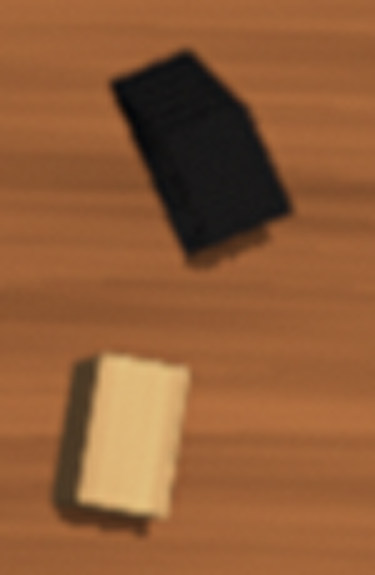

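View pics/side0_rack.png

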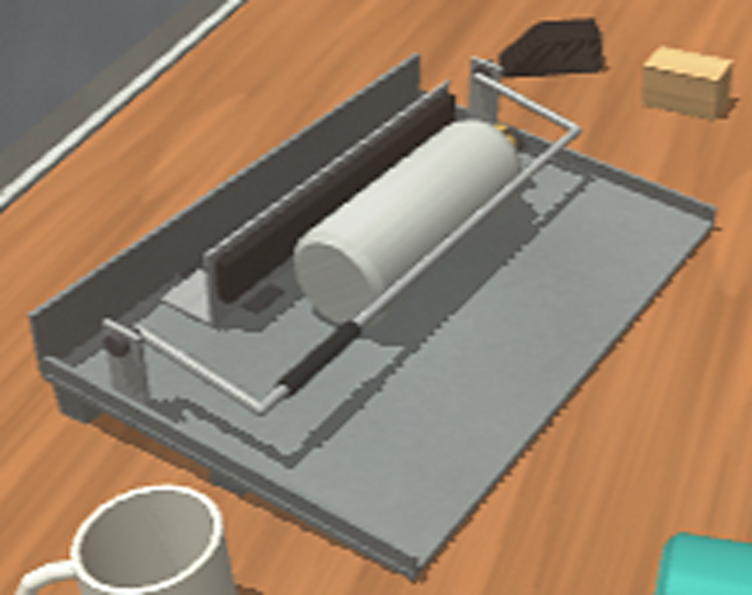

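```bash
cat > h.py <<'E'
import numpy as np, cv2
from rig import state, vision, robot
from scipy.spatial.transform import Rotation as R
def ray(n,uv):
    p=vision.camera_params(n);K=p["camera_matrix"];T=p["pose"]
    d=T[:3,:3]@np.linalg.solve(K,[uv[0],uv[1],1.]); return T[:3,3],d
def onz(n,uv,z):
    o,d=ray(n,uv); return o+d*(z-o[2])/d[2]
def proj(n,P):
    p=vision.camera_params(n);T=p["pose"];c=T[:3,:3].T@(np.array(P)-T[:3,3]);u=p["camera_matrix"]@c;return u[:2]/u[2]
def two(a,b):
    (o1,d1),(o2,d2)=ray("top",a),ray("side",b)
    d1=d1/np.linalg.norm(d1);d2=d2/np.linalg.norm(d2)
    t=np.linalg.lstsq(np.stack([d1,-d2],1),o2-o1,rcond=None)[0]
    p,q=o1+t[0]*d1,o2+t[1]*d2
    return (p+q)/2,np.linalg.norm(p-q)
def Rt(s=None):
    s=s or state(); return R.from_euler("xyz",s["tool_rot"])
def rows(pos,rpy,n=None):
    s=state(); r=Rt(s); t=r.inv().apply(np.array(pos)-s["tool_pos"])/0.5
    w=(r.inv()*R.from_euler("xyz",rpy)).as_rotvec()/np.pi
    k=max(np.linalg.norm(t)*.5/.0417,np.linalg.norm(w)*180/7.16)
    print("travel",np.round(t,4),"dr",np.round(w,4),"rows>=",round(k,1))
def st():
    s=state(); print(round(s["time_s"],2),np.round(s["tool_pos"],4),np.round(s["tool_rot"],4),"F",np.round(s["ft_force"],2),"w",round(s["width"],4))
E
python3 - <<'E'
from h import *
np.set_printoptions(precision=4,suppress=True)
t=lambda x,y:(195+x/3.2,45+y/3.2); s=lambda x,y:(155+x/3.5,140+y/3.5); c=lambda x,y:(425+x/5,110+y/5)
for nm,a,b in [("frontL",(26,422),(415,578)),("frontR",(548,567),(714,226)),("barL",(66,263),(262,409)),("barR",(580,402),(577,130)),("slvL",(100,271),(283,390)),("slvR",(187,294),(355,328)),("backL",(108,32),(32,320)),("backR",(660,186),(418,58))]:
    print(nm,*two(t(*a),s(*b)), onz("top",t(*a),0.008))
print("chock")
for nm,a,z in [("toeL",(110,82),0.003),("toeR",(188,50),.003),("heelTopL",(190,255),.038),("heelbotL",(190,255),.0),("heelTopR",(292,212),.038),("rampR",(250,105),.038),("rampL",(163,138),.038)]:
    print(nm,onz("top",c(*a),z))
E
```

```text
frontL [0.4706 0.2992 0.0004] 0.0035728941630148916 [0.4681 0.2966 0.008 ]
frontR [ 0.3666 -0.1203 -0.0034] 0.005012974291160425 [ 0.3641 -0.1191  0.008 ]
barL [0.5829 0.2556 0.0691] 0.001566303720963545 [0.5961 0.2701 0.008 ]
barR [ 0.4903 -0.1326  0.0629] 0.002530488773963386 [ 0.4961 -0.1422  0.008 ]
slvL [0.5799 0.2315 0.0643] 0.004099979294027998 [0.5905 0.2429 0.008 ]
slvR [0.5621 0.1648 0.0664] 0.0004542043037218057 [0.574  0.1732 0.008 ]
backL [0.7561 0.2287 0.0807] 0.002711623515014876 [0.785  0.2438 0.008 ]
backR [ 0.6516 -0.1869  0.0807] 0.0018126921008012396 [ 0.6729 -0.2039  0.008 ]
chock
toeL [ 0.6169 -0.3248  0.003 ]
toeR [ 0.6349 -0.3654  0.003 ]
heelTopL [ 0.5223 -0.3532  0.038 ]
heelbotL [ 0.5284 -0.3682  0.    ]
heelTopR [ 0.5453 -0.4043  0.038 ]
rampR [ 0.5987 -0.3831  0.038 ]
rampL [ 0.5808 -0.3394  0.038 ]
```

```bash
python3 - <<'E'
from h import *
np.set_printoptions(precision=4,suppress=True)
t=lambda x,y:(195+x/3.2,45+y/3.2); s=lambda x,y:(155+x/3.5,140+y/3.5)
O=np.array([.562,.0527,0]); A=R.from_euler("z",-.243).as_matrix()
rk=lambda P:(P-O)@A
print("bottle left end",rk(onz("top",t(254,253),.0655)),rk(two(t(254,253),s(337,280))[0]))
print("valve tip",rk(onz("top",t(552,332),.0655)))
print("barL/R",rk(onz("top",t(66,263),.069)),rk(onz("top",t(580,402),.069)))
print("sleeve",rk(onz("top",t(143.5,282.5),.069)))
print("backs",rk(onz("top",t(108,32),.08)),rk(onz("top",t(660,186),.08)))
im=cv2.imread("pics/top0.png"); sub=im[110:225,425:500]
m=(sub.max(2)<45).astype(np.uint8)
cs,_=cv2.findContours(m,0,2); cs=max(cs,key=cv2.contourArea)
print(cv2.contourArea(cs)); ap=cv2.approxPolyDP(cs,1.6,True)[:,0]+[425,110]; print(ap.tolist(), cv2.minAreaRect(cs))
M=cv2.moments(cs); print(M['m10']/M['m00']+425,M['m01']/M['m00']+110)
E
```

```text
bottle left end [0.0166 0.0689 0.0655] [0.0178 0.0697 0.0641]
valve tip [ 0.019  -0.1633  0.0655]
barL/R [-0.0292  0.2016  0.069 ] [-0.0272 -0.1969  0.069 ]
sleeve [-0.0278  0.1419  0.069 ]
backs [0.1451 0.2169 0.08  ] [ 0.1441 -0.2115  0.08  ]
725.5
[[460, 121], [448, 126], [463, 160], [481, 152], [481, 148], [473, 132]] ((39.30000305175781, 29.100000381469727), (38.013153076171875, 21.913463592529297), 63.43495178222656)
464.464736963014 140.0597289225821
```

The enlarged crops confirm which parts are meant. The aluminium bottle lies behind the bar with its valve on the right, the black sleeve is on the bar's left end, and the chock's toe points up-left. Next I'll move behind the chock and take a wrist picture.

```bash
python3 -c "
from h import *
rows([.480,-.413,.15],[np.pi,0,.44])"
```

```text
travel [ 0.7269 -0.0624  0.1706] dr [-0.0003 -0.     -0.0609] rows>= 9.0
```

```bash
python3 -m inch '[{"travel":[0.15,-0.012,0.0],"dr":[0,0,-0.01]},{"travel":[0.4,-0.03,0.06],"dr":[0,0,-0.03]},{"travel":[0.727,-0.062,0.17],"dr":[0,0,-0.061]},{"travel":[0.727,-0.062,0.17],"dr":[0,0,-0.061]},{"travel":[0.727,-0.062,0.17],"dr":[0,0,-0.061]},{"travel":[0.727,-0.062,0.17],"dr":[0,0,-0.061]},{"travel":[0.727,-0.062,0.17],"dr":[0,0,-0.061]},{"travel":[0.727,-0.062,0.17],"dr":[0,0,-0.061]}]' 1
python3 -m inch '[{"travel":[0,0,0],"dr":[0,0,0]}]'
python3 - <<'E'
from h import *
rows([.480,-.413,.15],[np.pi,0,.44])
E
```

```text
time_s: 0.82
tool_pos: [0.4429, -0.4257, 0.1608]
tool_rot: [-3.14, -0.0, 0.44]
ft_force: [0.2, -0.5, 0.1]
width: 0.0932
time_s: 0.9
tool_pos: [0.4474, -0.4224, 0.1585]
tool_rot: [-3.138, -0.001, 0.444]
ft_force: [-0.5, -0.0, -0.1]
width: 0.0932
travel [0.0671 0.0111 0.0169] dr [-0.0011 -0.0002  0.0014] rows>= 0.8
```

```bash
python3 -m inch '[{"travel":[0.06,0.01,0.017],"dr":[0,0,0]},{"travel":[0.06,0.01,0.017],"dr":[0,0,0]},{"travel":[0.06,0.01,0.017],"dr":[0,0,0]}]'
python3 - <<'E'
from h import *
st()
im=vision.grab_frame("wrist"); cv2.imwrite("pics/wrist1.png",im[:,:,::-1])
for P in [(.5614,-.3749,.038),(.5369,-.3863,.0),(.6259,-.3451,.003)]: print(proj("wrist",P))
np.save("wp1.npy",vision.camera_params("wrist")["pose"])
E
```

```text
time_s: 1.15
tool_pos: [0.477, -0.4132, 0.1491]
tool_rot: [-3.137, 0.0, 0.446]
ft_force: [-0.5, 0.2, 0.2]
width: 0.0929
1.15 [ 0.477  -0.4132  0.1491] [-3.1367  0.      0.4464] F [-0.5   0.24  0.19] w 0.0929
[326.92629525  83.75992119]
[326.35371337 119.71876445]
[327.95562673  -2.16578523]
```

View pics/wrist1.png

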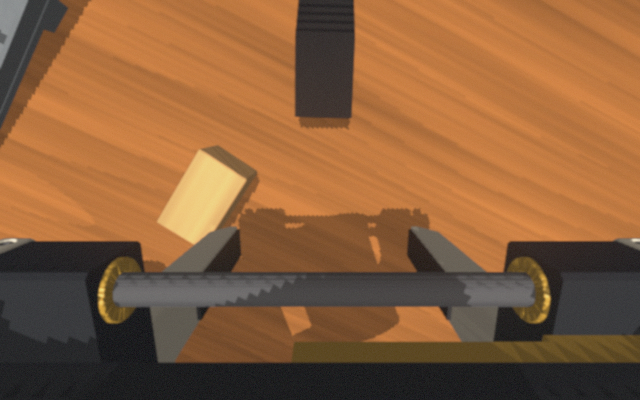

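The wrist view shows the chock straight ahead, with its heel top edge near row 117 over columns 296–352.

```bash
python3 - <<'E'
from h import *
np.set_printoptions(precision=4,suppress=True)
im=cv2.imread("pics/wrist1.png"); sub=im[0:140,270:380]
m=(sub.max(2)<75).astype(np.uint8)
for r in (5,20,40,60,80,100,110,114,116,118,120):
    c=np.where(m[r])[0]; print(r, (c.min()+270,c.max()+270) if len(c) else None, end=" ")
a,b=onz("wrist",(296,117),.038),onz("wrist",(352.5,117),.038); print(a,b,np.linalg.norm(a-b))
u=onz("wrist",(299,5),.038);v=onz("wrist",(352,5),.038);print(u,v,np.linalg.norm(u-v))
d=(u+v)/2-(a+b)/2; print(np.arctan2(d[1],d[0]))
E
```

```text
5 (np.int64(299), np.int64(352)) 20 (np.int64(298), np.int64(352)) 40 (np.int64(297), np.int64(353)) 60 (np.int64(297), np.int64(352)) 80 (np.int64(297), np.int64(351)) 100 (np.int64(297), np.int64(350)) 110 (np.int64(297), np.int64(349)) 114 (np.int64(297), np.int64(349)) 116 (np.int64(310), np.int64(349)) 118 None 120 None [ 0.5283 -0.3635  0.038 ] [ 0.5476 -0.404   0.038 ] 0.04488108711171432
[ 0.6019 -0.3327  0.038 ] [ 0.6186 -0.3679  0.038 ] 0.03892110713674156
0.43384712741201886
```

```bash
python3 -c "
from h import *
rows([.563,-.3725,.08],[np.pi,0,.44]);rows([.563,-.3725,.022],[np.pi,0,.44])"
```

```text
travel [0.1921 0.0006 0.1392] dr [-0.0013 -0.      0.0017] rows>= 2.8
travel [0.1921 0.0011 0.2552] dr [-0.0013 -0.      0.0017] rows>= 3.8
```

```bash
python3 -m inch '[{"travel":[0.08,0,0.04],"dr":[-0.001,0,0.002]},{"travel":[0.16,0,0.1],"dr":[-0.001,0,0.002]},{"travel":[0.192,0,0.14],"dr":[-0.001,0,0.002]},{"travel":[0.192,0,0.14],"dr":[-0.001,0,0.002]},{"travel":[0.192,0.001,0.2],"dr":[-0.001,0,0.002]},{"travel":[0.192,0.001,0.25],"dr":[-0.001,0,0.002]},{"travel":[0.192,0.001,0.255],"dr":[-0.001,0,0.002]},{"travel":[0.192,0.001,0.255],"dr":[-0.001,0,0.002]}]'
python3 - <<'E'
from h import *
rows([.563,-.3725,.022],[np.pi,0,.44])
E
```

```text
time_s: 1.87
tool_pos: [0.5615, -0.373, 0.0218]
tool_rot: [-3.139, 0.001, 0.438]
ft_force: [0.1, 0.8, 0.9]
width: 0.0932
travel [ 0.0032  0.0003 -0.0004] dr [-0.0009  0.0004 -0.0007] rows>= 0.0
```

```bash
python3 -m inch '[{"travel":[0,0,0],"dr":[0,0,0]},{"travel":[0,0,0],"dr":[0,0,0]},{"travel":[0,0,0],"dr":[0,0,0]},{"travel":[0,0,0],"dr":[0,0,0]},{"travel":[0,0,0],"dr":[0,0,0]},{"travel":[0,0,0],"dr":[0,0,0]}]' 0 25
```

```text
time_s: 2.37
tool_pos: [0.5616, -0.3731, 0.0223]
tool_rot: [-3.139, 0.001, 0.438]
ft_force: [0.7, -0.6, -0.7]
width: 0.0579
```

```bash
python3 -m inch '[{"travel":[0,0,0],"dr":[0,0,0]},{"travel":[0,0,0],"dr":[0,0,0]},{"travel":[0,0,0],"dr":[0,0,0]},{"travel":[0,0,0],"dr":[0,0,0]}]'
python3 -m inch '[{"travel":[0,0,-0.02],"dr":[0,0,0]},{"travel":[0,0,-0.08],"dr":[0,0,0]},{"travel":[0,0,-0.15],"dr":[0,0,0]},{"travel":[0,0,-0.24],"dr":[0,0,0]},{"travel":[0,0,-0.28],"dr":[0,0,0]},{"travel":[0,0,-0.28],"dr":[0,0,0]}]'
python3 - <<'E'
from h import *
st()
for n in ("wrist","side"):
    cv2.imwrite(f"pics/{n}2.png",vision.grab_frame(n)[:,:,::-1])
E
```

```text
time_s: 2.7
tool_pos: [0.5617, -0.3731, 0.0224]
tool_rot: [-3.139, 0.001, 0.438]
ft_force: [-0.8, 1.7, 1.2]
width: 0.0447
time_s: 3.2
tool_pos: [0.5639, -0.3748, 0.1692]
tool_rot: [3.136, -0.004, 0.438]
ft_force: [-0.1, -0.3, -1.1]
width: 0.0446
3.2 [ 0.5639 -0.3748  0.1692] [ 3.1357 -0.0036  0.4379] F [-0.11 -0.27 -1.08] w 0.0446
```

View pics/side2.png

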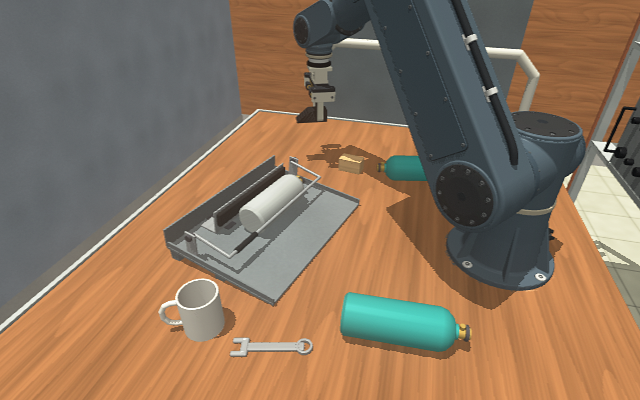

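View pics/wrist2.png

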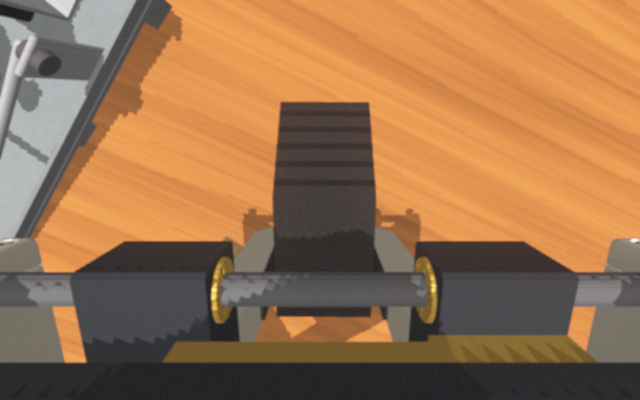

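The side and wrist pictures show the chock lifted and square in the jaws, with the toe edge at row 102, columns 281–369. Next I'll locate the toe in the tool frame and work out the placing poses.

```bash
cat >> h.py <<'E'
O=np.array([.562,.0527,0]); YAW=-.243; A=R.from_euler("z",YAW); TH=.105
ex=A.apply([np.cos(TH),0,np.sin(TH)]); ez=A.apply([-np.sin(TH),0,np.cos(TH)]); ey=A.apply([0,1,0])
D0=O+[0,0,.024]
def dk(u,v,w): return D0+u*ex+v*ey+w*ez   # deck frame: u up-slope along deck from middle, w square to the deck
def indk(P): d=np.array(P)-D0; return np.array([d@ex,d@ey,d@ez])
TR=R.from_matrix(np.stack([ex,-ey,-ez],1)); TRPY=TR.as_euler("xyz")
E
python3 - <<'E'
from h import *
np.set_printoptions(precision=4,suppress=True)
s=state(); r=Rt(s)
o,d=ray("wrist",(281,102)); o2,d2=ray("wrist",(369,102))
for o,d in ((o,d),(o2,d2)):
    a=r.inv().apply(o-s["tool_pos"]);b=r.inv().apply(d); print(a+b*(.0194-a[2])/b[2])
print(TRPY)
rows(dk(-.125,-.022,.11),TRPY); rows(dk(-.125,-.022,.0245),TRPY)
print(dk(-.125,-.022,.0245), dk(-.125,-.022,.11))
E
```

```text
[ 0.0751 -0.0222  0.0194]
[0.0751 0.0225 0.0194]
[ 3.1416 -0.105  -0.243 ]
travel [ 0.1227 -0.9083  0.0868] dr [-0.0118  0.0324  0.2165] rows>= 11.0
travel [ 0.1367 -0.8967  0.2568] dr [-0.0118  0.0324  0.2165] rows>= 11.3
[0.4336 0.0619 0.0353] [0.4249 0.064  0.1203]
```

```bash
python3 -c "
from h import *
rows([.42,-.22,.18],[np.pi,-.05,.1])"
```

```text
travel [-0.127  -0.3981 -0.0333] dr [-0.0032  0.016   0.1075] rows>= 5.0
```

```bash
python3 -m inch '[{"travel":[-0.04,-0.06,-0.02],"dr":[0,0.003,0.02]},{"travel":[-0.08,-0.18,-0.033],"dr":[-0.001,0.008,0.05]},{"travel":[-0.127,-0.3,-0.033],"dr":[-0.003,0.016,0.08]},{"travel":[-0.127,-0.398,-0.033],"dr":[-0.003,0.016,0.108]},{"travel":[-0.127,-0.398,-0.033],"dr":[-0.003,0.016,0.108]}]'
python3 -c "
from h import *
st()
rows(dk(-.125,-.022,.11),TRPY)"
```

```text
time_s: 3.72
tool_pos: [0.4223, -0.2253, 0.1779]
tool_rot: [-3.139, -0.047, 0.092]
ft_force: [1.5, 0.1, -1.2]
width: 0.0449
3.72 [ 0.4223 -0.2253  0.1779] [-3.1386 -0.0475  0.0917] F [ 1.49  0.13 -1.16] w 0.0449
travel [ 0.0526 -0.5755  0.1195] dr [-0.0091  0.0183  0.1062] rows>= 7.1
```

```bash
python3 -m inch '[{"travel":[0.005,-0.07,0],"dr":[-0.001,0.003,0.02]},{"travel":[0.01,-0.15,0],"dr":[-0.003,0.006,0.045]},{"travel":[0.02,-0.3,0.02],"dr":[-0.005,0.01,0.07]},{"travel":[0.035,-0.45,0.06],"dr":[-0.009,0.018,0.1]},{"travel":[0.053,-0.576,0.12],"dr":[-0.009,0.018,0.106]},{"travel":[0.053,-0.576,0.12],"dr":[-0.009,0.018,0.106]},{"travel":[0.053,-0.576,0.12],"dr":[-0.009,0.018,0.106]},{"travel":[0.053,-0.576,0.12],"dr":[-0.009,0.018,0.106]}]'
python3 - <<'E'
from h import *
np.set_printoptions(precision=4,suppress=True)
st(); print(indk(state()["tool_pos"]))
for n in ("wrist","side","top"):
    cv2.imwrite(f"pics/{n}3.png",vision.grab_frame(n)[:,:,::-1])
rows(dk(-.125,-.022,.03),TRPY)
E
```

```text
time_s: 4.38
tool_pos: [0.4228, 0.0674, 0.1175]
tool_rot: [3.141, -0.1, -0.24]
ft_force: [-0.2, -0.4, -1.3]
width: 0.045
4.38 [0.4228 0.0674 0.1175] [ 3.1406 -0.0997 -0.2404] F [-0.21 -0.43 -1.29] w 0.045
[-0.1281 -0.0192  0.1075]
travel [0.0042 0.0017 0.1565] dr [0.0003 0.0015 0.0012] rows>= 1.9
```

View pics/wrist3.png

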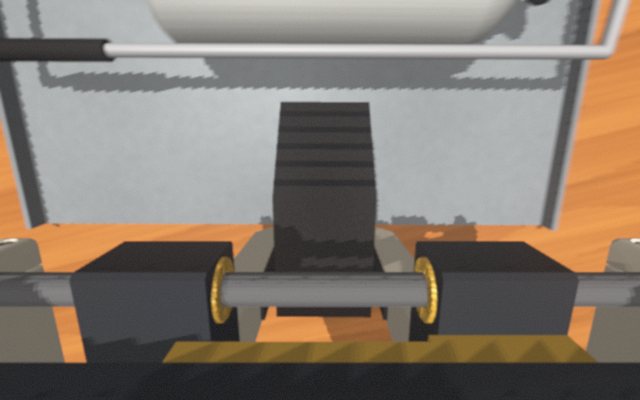

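View pics/side3.png

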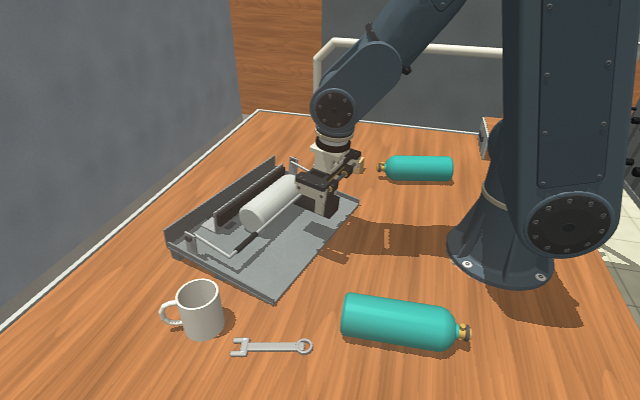

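The wrist view shows the bar level at row 50, the rack's front edge at row 224, and the chock pointing straight at the bottle. I'll check the rack frame from here.

```bash
python3 - <<'E'
from h import *
np.set_printoptions(precision=4,suppress=True)
def onw(n,uv,w):
    o,d=ray(n,uv); o=o-D0; return indk(o+D0+d*((w-o@ez)/(d@ez)))
print("front",onw("wrist",(45,225),0),onw("wrist",(545,225),0))
print("bar",onw("wrist",(120,49.5),.048),onw("wrist",(600,51),.048))
print("slv R end",onw("wrist",(108,49.5),.048), "barRend",onw("wrist",(611,51),.048))
E
```

```text
front [-0.149   0.2165 -0.    ] [-0.1476 -0.2092  0.    ]
bar [-0.0201  0.1034  0.048 ] [-0.0199 -0.188   0.048 ]
slv R end [-0.0202  0.1106  0.048 ] barRend [-0.0199 -0.1946  0.048 ]
```

```bash
python3 -m inch '[{"travel":[0.004,-0.003,0.06],"dr":[0,0.001,0.001]},{"travel":[0.004,-0.005,0.12],"dr":[0,0.001,0.001]},{"travel":[0.004,-0.005,0.15],"dr":[0,0.001,0.001]},{"travel":[0.004,-0.005,0.155],"dr":[0,0.001,0.001]},{"travel":[0.004,-0.005,0.155],"dr":[0,0.001,0.001]}]'
python3 - <<'E'
from h import *
np.set_printoptions(precision=4,suppress=True)
st(); print(indk(state()["tool_pos"])); rows(dk(-.125,-.022,.026),TRPY)
E
```

```text
time_s: 4.95
tool_pos: [0.4329, 0.0644, 0.0407]
tool_rot: [3.14, -0.101, -0.243]
ft_force: [-0.2, 0.4, -2.4]
width: 0.0449
4.95 [0.4329 0.0644 0.0407] [ 3.1397 -0.1007 -0.2434] F [-0.2   0.36 -2.42] w 0.0449
[-0.1257 -0.0197  0.0301]
travel [0.0014 0.0046 0.0082] dr [ 0.0006  0.0014 -0.0001] rows>= 0.1
```

```bash
python3 -m inch '[{"travel":[0.001,0.004,0.008],"dr":[0,0.0015,0]},{"travel":[0.001,0.004,0.008],"dr":[0,0.0015,0]},{"travel":[0.001,0.004,0.008],"dr":[0,0.0015,0]}]'
python3 -m inch '[{"travel":[0,0,0.002],"dr":[0,0,0]},{"travel":[0,0,0.004],"dr":[0,0,0]},{"travel":[0,0,0.004],"dr":[0,0,0]}]'
python3 -m inch '[{"travel":[0,0,0.001],"dr":[0,0,0]},{"travel":[0,0,0.002],"dr":[0,0,0]},{"travel":[0,0,0.002],"dr":[0,0,0]}]'
python3 -c "
from h import *
st(); print(indk(state()['tool_pos'])); rows(dk(-.1,-.022,.0225),TRPY)"
```

```text
time_s: 5.2
tool_pos: [0.4336, 0.062, 0.0375]
tool_rot: [3.14, -0.106, -0.244]
ft_force: [0.3, -0.1, -2.3]
width: 0.0448
time_s: 5.45
tool_pos: [0.4339, 0.0619, 0.0357]
tool_rot: [3.14, -0.107, -0.244]
ft_force: [0.6, -0.0, -2.4]
width: 0.0451
time_s: 5.7
tool_pos: [0.434, 0.0619, 0.0347]
tool_rot: [3.14, -0.107, -0.244]
ft_force: [0.0, 0.7, -2.1]
width: 0.045
5.7 [0.434  0.0619 0.0347] [ 3.1402 -0.107  -0.2438] F [ 0.03  0.75 -2.07] w 0.045
[-0.12462772 -0.0218326   0.02388978]
travel [0.0492 0.0003 0.0029] dr [ 0.0005 -0.0006 -0.0003] rows>= 0.6
```

```bash
for i in 1 2 3; do python3 -m inch '[{"travel":[0,0,0.001],"dr":[0,0,0]},{"travel":[0,0,0.0015],"dr":[0,0,0]},{"travel":[0,0,0.0015],"dr":[0,0,0]}]' | grep -E "pos|force|time"; done
```

```text
time_s: 5.95
tool_pos: [0.434, 0.0619, 0.0339]
ft_force: [-0.3, 1.1, -1.7]
time_s: 6.2
tool_pos: [0.4341, 0.0619, 0.0331]
ft_force: [-0.2, -0.3, -2.0]
time_s: 6.45
tool_pos: [0.4342, 0.0618, 0.0329]
ft_force: [-5.0, -0.4, 14.2]
```

```bash
python3 -m inch '[{"travel":[0,0,-0.001],"dr":[0,0,0]},{"travel":[0,0,-0.001],"dr":[0,0,0]}]'; python3 -c "
from h import *
s=state();print(indk(s['tool_pos']),s['ft_force']@ex,s['ft_force']@ez); rows(dk(-.09,-.022,.0227),TRPY)"
```

```text
time_s: 6.62
tool_pos: [0.4342, 0.0619, 0.0336]
tool_rot: [3.14, -0.107, -0.244]
ft_force: [-0.3, -0.3, -0.5]
width: 0.045
[-0.12450187 -0.02185385  0.02275158] -0.2836924898075218 -0.42447310975721614
travel [0.069  0.0002 0.0003] dr [ 0.0005 -0.0007 -0.0003] rows>= 0.8
```

```bash
python3 -m inch '[{"travel":[0.01,0,0],"dr":[0,-0.0005,0]},{"travel":[0.03,0,0],"dr":[0,-0.0005,0]},{"travel":[0.05,0,0],"dr":[0,-0.0005,0]},{"travel":[0.066,0,0],"dr":[0,-0.0005,0]},{"travel":[0.07,0,0],"dr":[0,-0.0005,0]},{"travel":[0.07,0,0],"dr":[0,-0.0005,0]}]'; python3 - <<'E'
from h import *
s=state();print(indk(s['tool_pos']),s['ft_force']@ex,s['ft_force']@ey,s['ft_force']@ez)
for n in ("wrist","top"):
    cv2.imwrite(f"pics/{n}4.png",vision.grab_frame(n)[:,:,::-1])
E
```

```text
time_s: 7.12
tool_pos: [0.4688, 0.0532, 0.0374]
tool_rot: [3.14, -0.106, -0.245]
ft_force: [0.4, 0.7, -2.1]
width: 0.0449
[-0.08864819 -0.02191821  0.02277306] 0.018379256190117273 0.7484072159369537 -2.0800184868514817
```

View pics/wrist4.png

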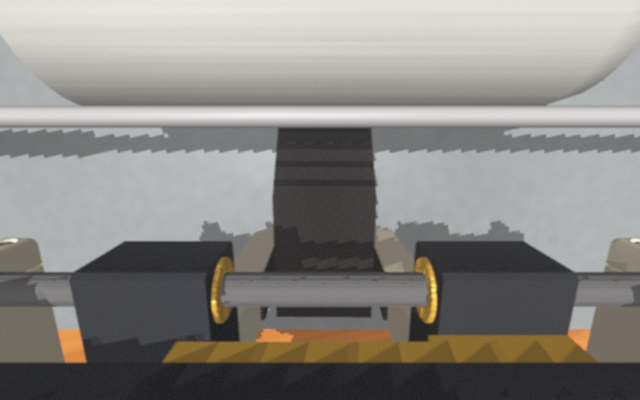

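```bash
python3 -m inch '[{"travel":[0.01,0,0.0006],"dr":[0,0,0]},{"travel":[0.02,0,0.0006],"dr":[0,0,0]},{"travel":[0.022,0,0.0006],"dr":[0,0,0]},{"travel":[0.022,0,0.0006],"dr":[0,0,0]}]' >/dev/null; cat > f.py <<'E'
from h import *
s=state();print(round(s['time_s'],2),"uvw",np.round(indk(s['tool_pos'])*1000,2),"F",np.round([s['ft_force']@ex,s['ft_force']@ey,s['ft_force']@ez],1), "pitch,yaw",np.round(s['tool_rot'][1:],4),"w",round(s['width'],4))
E
python3 f.py
for i in 1 2 3 4; do python3 -m inch '[{"travel":[0.002,0,0],"dr":[0,0,0]},{"travel":[0.004,0,0],"dr":[0,0,0]}]' >/dev/null; python3 f.py; done
```

```text
7.55 uvw [-78.3  -22.    22.43] F [-1.  -0.6 -2. ] pitch,yaw [-0.1057 -0.2443] w 0.045
7.72 uvw [-76.3  -21.98  22.41] F [ 0.1 -0.2 -1.1] pitch,yaw [-0.1056 -0.2443] w 0.0447
7.88 uvw [-74.29 -21.99  22.39] F [ 0.6 -0.4 -1.8] pitch,yaw [-0.1055 -0.2442] w 0.0448
8.05 uvw [-72.2  -21.99  22.4 ] F [-1.4 -0.1 -2.1] pitch,yaw [-0.1055 -0.2442] w 0.0448
8.22 uvw [-70.76 -22.11  22.24] F [-3.7  0.  -0.2] pitch,yaw [-0.104  -0.2442] w 0.0448
```

```bash
for i in 1 2 3 4; do python3 -m inch '[{"travel":[0.002,0,0],"dr":[0,0,0]},{"travel":[0.002,0,0],"dr":[0,0,0]}]' >/dev/null; python3 f.py; done
```

```text
8.38 uvw [-70.39 -22.22  22.2 ] F [-4.3 -0.1  2.4] pitch,yaw [-0.1024 -0.2441] w 0.0449
8.55 uvw [-70.11 -22.29  22.25] F [-5.9  0.5  3.8] pitch,yaw [-0.1007 -0.244 ] w 0.0448
8.72 uvw [-69.9  -22.37  22.32] F [-6.3 -0.2  4.7] pitch,yaw [-0.0989 -0.2438] w 0.0449
8.88 uvw [-69.62 -22.42  22.41] F [-6.2  0.5  5. ] pitch,yaw [-0.0973 -0.2437] w 0.0447
```

The chock has met the bottle and the push has reached about 6 N. The gripped tool is starting to pitch under load, so I'll let go, retreat down-slope and finish the push squarely on the heel with shut fingers.

```bash
python3 -m inch '[{"travel":[0,0,0],"dr":[0,0,0]},{"travel":[0,0,0],"dr":[0,0,0]},{"travel":[0,0,0],"dr":[0,0,0]},{"travel":[0,0,0],"dr":[0,0,0]},{"travel":[0,0,0],"dr":[0,0,0]}]' 0.85; python3 f.py; python3 - <<'E'
from h import *
s=state();p=indk(s['tool_pos'])
rows(dk(-.14,-.022,.026),TRPY)
cv2.imwrite("pics/wrist5.png",vision.grab_frame("wrist")[:,:,::-1])
E
```

```text
time_s: 9.3
tool_pos: [0.4873, 0.0481, 0.039]
tool_rot: [3.138, -0.098, -0.244]
ft_force: [0.4, -0.4, 0.0]
width: 0.0737
9.3 uvw [-69.41 -22.4   22.45] F [ 0.5 -0.3 -0. ] pitch,yaw [-0.0977 -0.2438] w 0.0737
travel [-0.1412 -0.0007 -0.0061] dr [ 0.0011  0.0023 -0.0002] rows>= 1.7
```

View pics/wrist5.png

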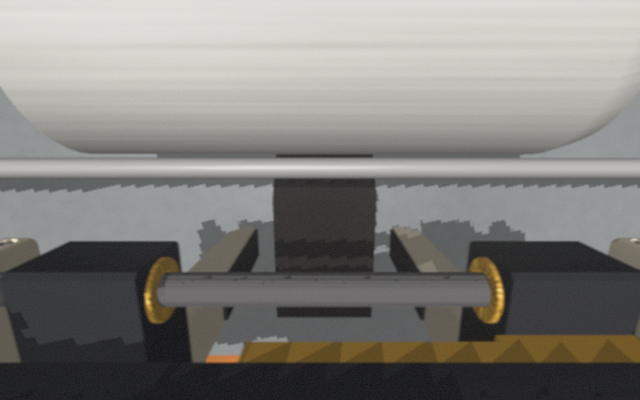

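The jaws are clear on both sides of the chock, which stays under the bar against the bottle. Retreating now.

```bash
python3 -m inch '[{"travel":[-0.03,0,-0.003],"dr":[0,0,0]},{"travel":[-0.08,0,-0.005],"dr":[0,0.002,0]},{"travel":[-0.13,0,-0.006],"dr":[0.001,0.002,0]},{"travel":[-0.14,0,-0.006],"dr":[0.001,0.002,0]},{"travel":[-0.14,0,-0.006],"dr":[0.001,0.002,0]}]' >/dev/null; python3 f.py
python3 -m inch '[{"travel":[0,0,0],"dr":[0,0,0]},{"travel":[0,0,0],"dr":[0,0,0]},{"travel":[0,0,0],"dr":[0,0,0]},{"travel":[0,0,0],"dr":[0,0,0]},{"travel":[0,0,0],"dr":[0,0,0]},{"travel":[0,0,0],"dr":[0,0,0]},{"travel":[0,0,0],"dr":[0,0,0]},{"travel":[0,0,0],"dr":[0,0,0]}]' 0 10 >/dev/null; python3 f.py
python3 - <<'E'
from h import *
rows(dk(-.115,-.022,.0245),TRPY)
cv2.imwrite("pics/wrist6.png",vision.grab_frame("wrist")[:,:,::-1])
E
```

```text
9.77 uvw [-140.52  -22.38   26.  ] F [ 0.3  0.9 -0.1] pitch,yaw [-0.1029 -0.243 ] w 0.079
10.43 uvw [-140.45  -22.38   25.99] F [ 0.8 -0.  -0.4] pitch,yaw [-0.1029 -0.243 ] w 0.0305
travel [ 0.0509 -0.0008  0.0029] dr [ 0.0002  0.0007 -0.    ] rows>= 0.6
```

View pics/wrist6.png

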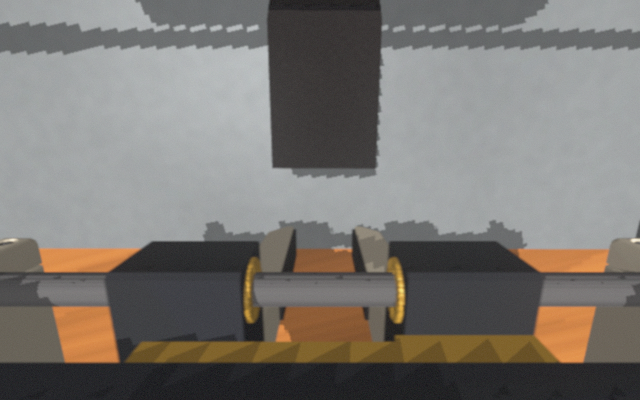

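The chock sits straight with its heel edge at row 167, centred on the shut fingers. Approaching the heel.

```bash
python3 -m inch '[{"travel":[0.01,-0.001,0.003],"dr":[0,0.0007,0]},{"travel":[0.03,-0.001,0.003],"dr":[0,0.0007,0]},{"travel":[0.045,-0.001,0.003],"dr":[0,0.0007,0]},{"travel":[0.05,-0.001,0.003],"dr":[0,0.0007,0]},{"travel":[0.05,-0.001,0.003],"dr":[0,0.0007,0]}]' >/dev/null; python3 f.py
for i in 1 2 3 4 5 6; do python3 -m inch '[{"travel":[0.002,0,0],"dr":[0,0,0]},{"travel":[0.004,0,0],"dr":[0,0,0]}]' >/dev/null; python3 f.py; done
```

```text
10.9 uvw [-114.4   -21.87   24.46] F [-0.7 -0.1  0.8] pitch,yaw [-0.106  -0.2435] w 0.0004
11.07 uvw [-112.43  -21.93   24.42] F [-0.1  0.1  0.4] pitch,yaw [-0.1057 -0.2436] w 0.0003
11.23 uvw [-110.51  -21.95   24.42] F [ 0.  -0.1 -0.8] pitch,yaw [-0.1056 -0.2435] w 0.0005
11.4 uvw [-108.5   -21.95   24.44] F [ 0.6 -0.3  0.4] pitch,yaw [-0.1055 -0.2435] w 0.0001
11.57 uvw [-106.4   -21.92   24.44] F [-0.3  0.3 -0.6] pitch,yaw [-0.1055 -0.2434] w 0.0002
11.73 uvw [-104.3   -21.93   24.45] F [ 0.5 -0.4 -0.2] pitch,yaw [-0.1055 -0.2434] w 0.0007
11.9 uvw [-103.64  -22.19   24.26] F [-8.1  0.2  6.7] pitch,yaw [-0.1023 -0.2435] w 0.0005
```

```bash
python3 -m inch '[{"travel":[0.0,0,0],"dr":[0,0,0]}]' >/dev/null; python3 f.py; for i in 1 2 3 4; do python3 -m inch '[{"travel":[0.0015,0,-0.0003],"dr":[0,0,0]},{"travel":[0.0015,0,-0.0003],"dr":[0,0,0]}]' >/dev/null; python3 f.py; done
```

```text
11.98 uvw [-103.93  -22.25   24.21] F [ 0.3 -1.   0.8] pitch,yaw [-0.1015 -0.2435] w 0.0007
12.15 uvw [-103.54  -22.32   24.25] F [-2.3  1.1  0.2] pitch,yaw [-0.1005 -0.2434] w 0.0009
12.32 uvw [-103.17  -22.4    24.29] F [-3.3  0.3 -0.4] pitch,yaw [-0.0996 -0.2434] w 0.0004
12.48 uvw [-102.49  -22.45   24.38] F [-3.   0.  -0.2] pitch,yaw [-0.0993 -0.2434] w 0.0007
12.65 uvw [-101.6   -22.43   24.54] F [-3.2  0.1  0.8] pitch,yaw [-0.0994 -0.2434] w 0.0005
```

```bash
for i in 1 2 3 4 5; do python3 -m inch '[{"travel":[0.0015,0,0],"dr":[0,0.001,0]},{"travel":[0.0025,0,0],"dr":[0,0.001,0]}]' >/dev/null; python3 f.py; done
```

```text
12.82 uvw [-100.29  -22.46   24.51] F [-3.2  0.2  0. ] pitch,yaw [-0.1028 -0.2434] w 0.0005
12.98 uvw [-98.89 -22.46  24.5 ] F [-3.4 -0.4 -0.6] pitch,yaw [-0.1063 -0.2434] w 0.0003
13.15 uvw [-97.55 -22.49  24.49] F [-3.5 -0.3 -0.7] pitch,yaw [-0.1098 -0.2435] w 0.0003
13.32 uvw [-96.22 -22.48  24.47] F [-3.8 -0.7 -0.5] pitch,yaw [-0.1132 -0.2435] w 0.0002
13.48 uvw [-94.88 -22.45  24.49] F [-3.3  0.3 -0.7] pitch,yaw [-0.1167 -0.2434] w 0.0001
```

```bash
for i in 1 2 3; do python3 -m inch '[{"travel":[0.0015,0,0],"dr":[0,-0.0012,0]},{"travel":[0.0025,0,0],"dr":[0,-0.0012,0]}]' >/dev/null; python3 f.py; done;  for i in 1 ; do python3 -m inch '[{"travel":[0.001,0,0],"dr":[0,0,0]},{"travel":[0.002,0,0],"dr":[0,0,0]}]' >/dev/null; python3 f.py; done
```

```text
13.65 uvw [-93.44 -22.46  24.52] F [-2.6  0.8 -0.4] pitch,yaw [-0.1129 -0.2434] w 0.0004
13.82 uvw [-91.92 -22.44  24.56] F [-2.9  0.5 -1.5] pitch,yaw [-0.109  -0.2434] w 0.0002
13.98 uvw [-90.61 -22.42  24.56] F [-4.5 -0.1 -0.7] pitch,yaw [-0.1047 -0.2435] w 0.0005
14.15 uvw [-90.57 -22.61  24.35] F [-10.5   0.7   1.3] pitch,yaw [-0.1025 -0.2436] w 0.0004
```

```bash
python3 -m inch '[{"travel":[0.0003,0,0],"dr":[0,0,0]}]' >/dev/null; python3 f.py; for i in 1 2; do python3 -m inch '[{"travel":[0.001,0,0],"dr":[0,0,0]},{"travel":[0.001,0,0],"dr":[0,0,0]}]' >/dev/null; python3 f.py; done
```

```text
14.23 uvw [-90.62 -22.61  24.3 ] F [-2.9 -0.8  0.3] pitch,yaw [-0.102  -0.2435] w 0.0005
14.4 uvw [-90.65 -22.64  24.26] F [-6.9  0.8  2. ] pitch,yaw [-0.1008 -0.2434] w 0.0006
14.57 uvw [-90.63 -22.63  24.27] F [-6.9  0.8  2.5] pitch,yaw [-0.0997 -0.2433] w 0.0008
```

```bash
python3 -m inch '[{"travel":[0.001,0,0],"dr":[0,0,0]},{"travel":[0.0015,0,0],"dr":[0,0,0]},{"travel":[0.0015,0,0],"dr":[0,0,0]}]' >/dev/null; python3 f.py; python3 -m inch '[{"travel":[0.0008,0,0],"dr":[0,0,0]},{"travel":[0.0016,0,0],"dr":[0,0,0]},{"travel":[0.0016,0,0],"dr":[0,0,0]}]' >/dev/null; python3 f.py
```

```text
14.82 uvw [-90.64 -22.64  24.27] F [-8.7  1.4  4. ] pitch,yaw [-0.0981 -0.2433] w 0.0005
15.07 uvw [-90.63 -22.66  24.28] F [-8.6  2.   5.2] pitch,yaw [-0.0964 -0.2433] w 0.0004
```

```bash
python3 -m inch '[{"travel":[0.001,0,-0.0005],"dr":[0,0.001,0]},{"travel":[0.0017,0,-0.0005],"dr":[0,0.001,0]},{"travel":[0.0019,0,-0.0005],"dr":[0,0.001,0]}]' >/dev/null; python3 f.py
```

```text
15.32 uvw [-90.59 -22.72  24.39] F [-7.5  1.2  1.3] pitch,yaw [-0.0976 -0.2431] w 0.0007
```

```bash
python3 -m inch '[{"travel":[0.001,0,-0.0003],"dr":[0,0,0]},{"travel":[0.002,0,-0.0003],"dr":[0,0,0]},{"travel":[0.0022,0,-0.0003],"dr":[0,0,0]}]' >/dev/null; python3 f.py;
```

```text
15.57 uvw [-90.59 -22.85  24.34] F [-9.8  2.   0.5] pitch,yaw [-0.0952 -0.2431] w 0.0004
```

```bash
python3 -m inch '[{"travel":[0.0015,0,-0.0003],"dr":[0,0,0]},{"travel":[0.0025,0,-0.0003],"dr":[0,0,0]},{"travel":[0.0027,0,-0.0003],"dr":[0,0,0]}]' >/dev/null; python3 f.py;
```

```text
15.82 uvw [-90.58 -22.92  24.33] F [-10.    1.7   4.2] pitch,yaw [-0.0923 -0.243 ] w 0.0005
```

```bash
python3 -m inch '[{"travel":[0.0015,0,-0.0004],"dr":[0,0,0]},{"travel":[0.0027,0,-0.0004],"dr":[0,0,0]},{"travel":[0.003,0,-0.0004],"dr":[0,0,0]},{"travel":[0.003,0,-0.0004],"dr":[0,0,0]}]' >/dev/null; python3 f.py;
```

```text
16.15 uvw [-90.59 -23.    24.35] F [-10.7   2.7   4.9] pitch,yaw [-0.0891 -0.2428] w 0.0004
```

```bash
python3 -m inch '[{"travel":[0.0015,0,-0.0006],"dr":[0,0,0]},{"travel":[0.0028,0,-0.0006],"dr":[0,0,0]},{"travel":[0.0034,0,-0.0006],"dr":[0,0,0]},{"travel":[0.0034,0,-0.0006],"dr":[0,0,0]}]' >/dev/null; python3 f.py;
```

```text
16.48 uvw [-90.57 -23.09  24.41] F [-10.3   2.8   4.8] pitch,yaw [-0.0855 -0.2426] w 0.0002
```

```bash
python3 -m inch '[{"travel":[0.0015,0,-0.0006],"dr":[0,0.001,0]},{"travel":[0.0028,0,-0.0006],"dr":[0,0.0015,0]},{"travel":[0.003,0,-0.0006],"dr":[0,0.002,0]},{"travel":[0.003,0,-0.0006],"dr":[0,0.002,0]}]' >/dev/null; python3 f.py;
```

```text
16.82 uvw [-90.52 -23.18  24.43] F [-10.2   1.7   2.6] pitch,yaw [-0.0888 -0.2424] w 0.0003
```

```bash
python3 -m inch '[{"travel":[0.002,0,-0.0006],"dr":[0,0.001,0]},{"travel":[0.003,0,-0.0006],"dr":[0,0.002,0]},{"travel":[0.0036,0,-0.0006],"dr":[0,0.003,0]},{"travel":[0.0036,0,-0.0006],"dr":[0,0.003,0]}]' >/dev/null; python3 f.py;
```

```text
17.15 uvw [-90.42 -23.29  24.4 ] F [-10.7   2.7   1.6] pitch,yaw [-0.0949 -0.2421] w 0.0002
```

```bash
python3 -m inch '[{"travel":[0.002,0,-0.0004],"dr":[0,0.001,0]},{"travel":[0.0034,0,-0.0004],"dr":[0,0.002,0]},{"travel":[0.0042,0,-0.0004],"dr":[0,0.003,0]},{"travel":[0.0042,0,-0.0004],"dr":[0,0.003,0]}]' >/dev/null; python3 f.py;
```

```text
17.48 uvw [-90.35 -23.38  24.3 ] F [-12.6   4.5   4.8] pitch,yaw [-0.1003 -0.2417] w 0.0006
```

The push peaked at 12.6 N along the slope, with the bottle tight on the fence. Backing off straight now, then I'll look.

```bash
python3 -m inch '[{"travel":[0,0,0],"dr":[0,0,0]},{"travel":[-0.002,0,0],"dr":[0,0,0]},{"travel":[-0.006,0,0],"dr":[0,0,0]},{"travel":[-0.02,0,0],"dr":[0,0,0]},{"travel":[-0.05,0,0],"dr":[0,0,0]},{"travel":[-0.1,0,-0.02],"dr":[0,0,0]},{"travel":[-0.1,0,-0.1],"dr":[0,0,0]},{"travel":[-0.1,0,-0.16],"dr":[0,0,0]}]' >/dev/null; python3 f.py; python3 - <<'E'
from h import *
for n in ("wrist","top","side"):
    cv2.imwrite(f"pics/{n}7.png",vision.grab_frame(n)[:,:,::-1])
im=cv2.imread("pics/top7.png"); cv2.imwrite("pics/top7c.png",cv2.resize(im[45:230,195:410],None,fx=3.2,fy=3.2,interpolation=cv2.INTER_CUBIC))
im=cv2.imread("pics/side7.png"); cv2.imwrite("pics/side7c.png",cv2.resize(im[140:310,155:370],None,fx=3.5,fy=3.5,interpolation=cv2.INTER_CUBIC))
E
```

```text
18.15 uvw [-141.72  -22.99  105.49] F [ 0.6  0.1 -0.2] pitch,yaw [-0.0981 -0.2412] w 0.0005
```

View pics/wrist7.png

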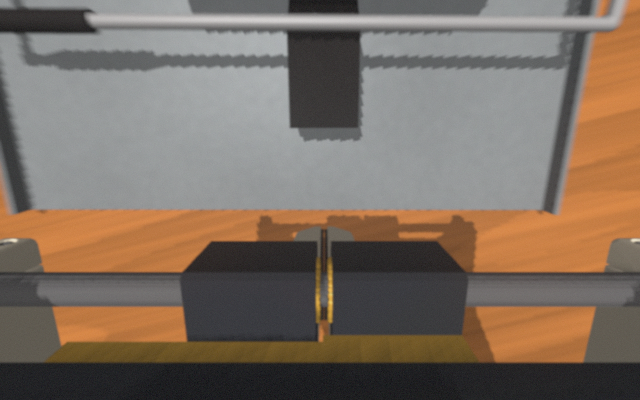

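View pics/top7c.png

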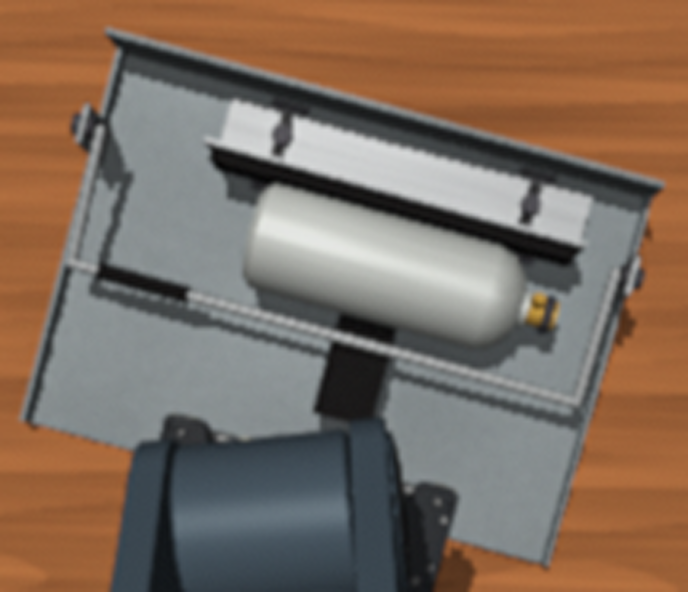

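View pics/side7c.png

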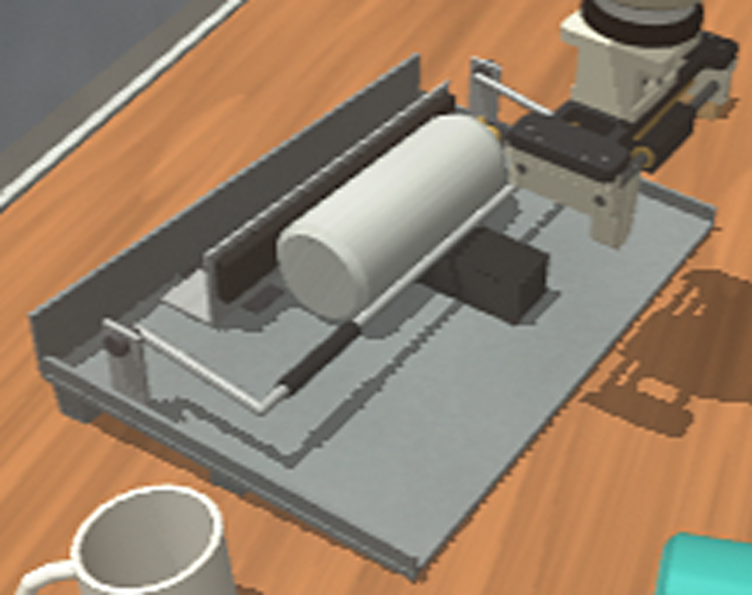

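The pictures show the bottle's high side on the rubber face, the chock under the bar at the middle with its heel at (324,127) in the wrist view, and nothing else moved. Next I'll measure the hinge for the bail swing.

```bash
python3 - <<'E'
from h import *
np.set_printoptions(precision=4,suppress=True)
t=lambda x,y:(195+x/3.2,45+y/3.2); s=lambda x,y:(155+x/3.5,140+y/3.5)
for a,b in [((100,127),(143,333)),((82,127),(117,343)),((620,270),(480,78)),((66,263),(262,409)),((143.5,282.5),(319,359))]:
    P,e=two(t(*a),s(*b)); print(indk(P), A.inv().apply(P-O),e)
E
```

```text
[0.0767 0.1992 0.0561] [0.0704 0.1992 0.0879] 0.003466566732953369
[0.0768 0.2145 0.0576] [0.0704 0.2145 0.0893] 0.00576877133753237
[ 0.0787 -0.1981  0.0539] [ 0.0726 -0.1981  0.0859] 0.0007203368834790296
[-0.0237  0.202   0.0479] [-0.0285  0.202   0.0691] 0.001566303720963545
[-0.0215  0.1437  0.0431] [-0.0259  0.1437  0.0646] 0.0028377454937552685
```

```bash
cat >> h.py <<'E'
H=np.array([.0692,.1437,.0934]); BY=YAW+np.pi/2
def W(p): return O+A.apply(p)
def inW(P): return A.inv().apply(np.array(P)-O)
def bp(a,dz=-.002): return W(H+.099*np.array([-np.sin(1.82-a),0,np.cos(1.82-a)])+[0,0,dz])
def ang(P,dz=-.002):
    d=inW(P)-[0,0,dz]-H; return 1.82+np.arctan2(d[0],d[2]), np.hypot(d[0],d[2])
E
python3 -c "
from h import *
s=bp(0); print(s,inW(s)); rows(s+[0,0,.11],[np.pi,0,BY]); print(state()['q'])"
```

```text
[0.57062031 0.19861266 0.0669834 ] [-0.0267418  0.1437     0.0669834]
travel [ 0.2572 -0.3311 -0.0996] dr [ 0.028  -0.0246 -0.4992] rows>= 12.6
[ 0.07407479  0.26923921  2.14560734 -0.06668303  0.62992378  1.93885613]
```

```bash
python3 -m inch '[{"travel":[0.0,0,-0.07],"dr":[0.0,0,-0.03]},{"travel":[0.03,-0.06,-0.1],"dr":[0.005,-0.004,-0.07]},{"travel":[0.08,-0.13,-0.1],"dr":[0.008,-0.006,-0.11]},{"travel":[0.14,-0.2,-0.1],"dr":[0.01,-0.008,-0.15]},{"travel":[0.2,-0.26,-0.1],"dr":[0.012,-0.01,-0.19]},{"travel":[0.257,-0.331,-0.1],"dr":[0.014,-0.012,-0.23]},{"travel":[0.257,-0.331,-0.1],"dr":[0.018,-0.015,-0.27]},{"travel":[0.257,-0.331,-0.1],"dr":[0.02,-0.018,-0.31]}]' 0.45 >/dev/null; python3 -c "
from h import *
st();rows(bp(0)+[0,0,.11],[np.pi,0,BY]); print(state()['q'])"
```

```text
18.97 [0.5721 0.2    0.1751] [ 3.1298 -0.0335  0.7317] F [ 0.68 -0.35 -0.32] w 0.0414
travel [-0.004   0.0001 -0.0039] dr [ 0.0068 -0.0092 -0.1898] rows>= 4.8
[0.25744689 0.50045078 1.58449453 0.00561712 1.02141136 1.09389707]
```

```bash
python3 -m inch '[{"travel":[0,0,0],"dr":[0.001,-0.002,-0.04]},{"travel":[-0.002,0,-0.002],"dr":[0.003,-0.004,-0.08]},{"travel":[-0.004,0,-0.004],"dr":[0.005,-0.006,-0.12]},{"travel":[-0.004,0,-0.004],"dr":[0.006,-0.008,-0.16]},{"travel":[-0.004,0,-0.004],"dr":[0.007,-0.009,-0.19]},{"travel":[-0.004,0,-0.004],"dr":[0.007,-0.009,-0.19]}]' >/dev/null; python3 - <<'E'
from h import *
st();rows(bp(0)+[0,0,.03],[np.pi,0,BY]);rows(bp(0),[np.pi,0,BY])
for n in ("wrist","side"):
    cv2.imwrite(f"pics/{n}8.png",vision.grab_frame(n)[:,:,::-1])
print(proj("wrist",bp(0,0)),proj("wrist",W([-.0268,.1787,.069])),proj("wrist",W([-.0268,.1087,.069])))
E
```

```text
19.47 [0.5703 0.1985 0.1753] [-3.1399e+00  3.0000e-04  1.3329e+00] F [-0.38  0.35  0.48] w 0.0417
travel [0.0004 0.0008 0.1567] dr [-0.0006  0.0001  0.0016] rows>= 1.9
travel [0.0004 0.0009 0.2167] dr [-0.0006  0.0001  0.0016] rows>= 2.6
[324.24955773 202.32082035] [324.04570049 160.2378653 ] [324.30522164 241.83619167]
```

View pics/wrist8.png

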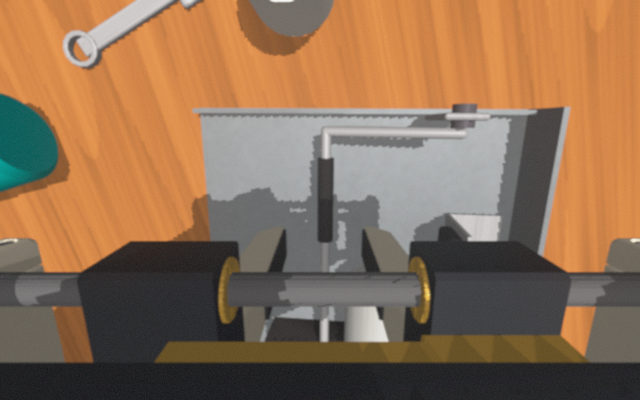

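View pics/side8.png

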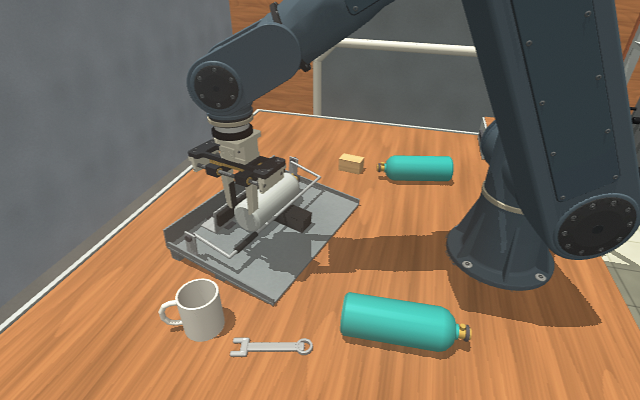

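In the wrist view the sleeve lies at column 326, rows 158–241, within 2 px of the prediction. It is centred between the fingers and clear of the bottle. Descending and pinching.

```bash
python3 -m inch '[{"travel":[0,0.002,0.05],"dr":[0,0,0.001]},{"travel":[0,0.003,0.11],"dr":[0,0,0.0015]},{"travel":[0,0.003,0.16],"dr":[0,0,0.0015]},{"travel":[0,0.003,0.2],"dr":[0,0,0.0015]},{"travel":[0,0.003,0.216],"dr":[0,0,0.0015]},{"travel":[0,0.003,0.216],"dr":[0,0,0.0015]}]' ; python3 -m inch '[{"travel":[0,0,0],"dr":[0,0,0]},{"travel":[0,0,0],"dr":[0,0,0]},{"travel":[0,0,0],"dr":[0,0,0]},{"travel":[0,0,0],"dr":[0,0,0]},{"travel":[0,0,0],"dr":[0,0,0]},{"travel":[0,0,0],"dr":[0,0,0]}]' 0 15 ; python3 -c "
from h import *
st();print(ang(state()['tool_pos']))"
```

```text
time_s: 20.07
tool_pos: [0.5706, 0.1979, 0.0658]
tool_rot: [-3.137, 0.001, 1.317]
ft_force: [-0.5, 0.2, -0.1]
width: 0.0418
time_s: 20.57
tool_pos: [0.5712, 0.1979, 0.0665]
tool_rot: [-3.139, 0.001, 1.317]
ft_force: [1.1, -0.5, 2.9]
width: 0.0126
20.57 [0.5712 0.1979 0.0665] [-3.1389e+00  7.0000e-04  1.3174e+00] F [ 1.07 -0.48  2.85] w 0.0126
(np.float64(-0.006189409850076988), np.float64(0.09841641387011786))
```

```bash
cat > b.py <<'E'
from h import *
import sys
s=state(); st(); a0,r0=ang(s["tool_pos"]); print("ang",round(a0,3),"r",round(r0,4))
y=inW(s["tool_pos"])[1]; 
for a in map(float,sys.argv[1:]):
    P=inW(bp(a)); P[1]=.1437; t=Rt(s).inv().apply(W(P)-s["tool_pos"])/.5; print(a,np.round(t,3), end="; ")
print(np.round((Rt(s).inv()*R.from_euler("xyz",[np.pi,0,BY])).as_rotvec()/np.pi,4))
E
python3 b.py .05 .1 .2 .3 .4 .5 .6
```

```text
20.57 [0.5712 0.1979 0.0665] [-3.1389e+00  7.0000e-04  1.3174e+00] F [ 1.07 -0.48  2.85] w 0.0126
ang -0.006 r 0.0984
0.05 [ 0.001 -0.004 -0.011]; 0.1 [ 0.001 -0.005 -0.02 ]; 0.2 [ 0.001 -0.007 -0.04 ]; 0.3 [ 0.001 -0.007 -0.06 ]; 0.4 [ 0.001 -0.006 -0.079]; 0.5 [ 0.001 -0.002 -0.099]; 0.6 [ 0.001  0.004 -0.118]; [-0.0009  0.0002 -0.0033]
```

```bash
python3 -m inch '[{"travel":[0,-0.003,-0.01],"dr":[0,0,-0.001]},{"travel":[0,-0.005,-0.02],"dr":[0,0,-0.002]},{"travel":[0.001,-0.006,-0.03],"dr":[0,0,-0.003]},{"travel":[0.001,-0.007,-0.04],"dr":[0,0,-0.003]},{"travel":[0.001,-0.007,-0.05],"dr":[0,0,-0.003]},{"travel":[0.001,-0.007,-0.06],"dr":[0,0,-0.003]},{"travel":[0.001,-0.006,-0.079],"dr":[0,0,-0.003]},{"travel":[0.001,-0.006,-0.079],"dr":[0,0,-0.003]}]' >/dev/null; python3 b.py .5 .6 .7 .8 .9 1.0 1.1; python3 -c "
from h import *
cv2.imwrite('pics/side9.png',vision.grab_frame('side')[:,:,::-1])"
```

```text
21.23 [0.5702 0.1984 0.1081] [3.1401e+00 5.0000e-04 1.3271e+00] F [ 8.03 -7.27 -4.43] w 0.0123
ang 0.421 r 0.0978
0.5 [ 0.001  0.001 -0.016]; 0.6 [ 0.001  0.007 -0.035]; 0.7 [ 0.001  0.015 -0.053]; 0.8 [ 0.001  0.024 -0.07 ]; 0.9 [ 0.001  0.035 -0.087]; 1.0 [ 0.001  0.048 -0.102]; 1.1 [ 0.001  0.062 -0.115]; [ 0.0005  0.0001 -0.0002]
```

View pics/side9.png

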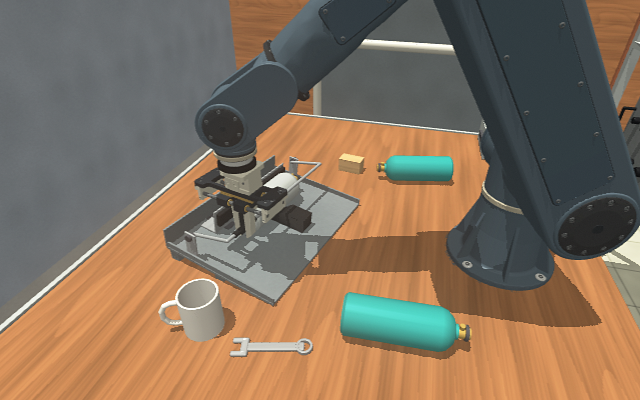

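The bail is rising in the jaws. There is about 9 N of radial pull, so I'm moving the hinge estimate 1 mm up-slope.

```bash
sed -i 's/H=np.array(\[.0692/H=np.array([.0704/' h.py; python3 -m inch '[{"travel":[-0.001,0.002,-0.008],"dr":[0,0,0]},{"travel":[-0.001,0.004,-0.016],"dr":[0,0,0]},{"travel":[-0.001,0.009,-0.035],"dr":[0,0,0]},{"travel":[-0.001,0.017,-0.053],"dr":[0,0,0]},{"travel":[-0.001,0.026,-0.07],"dr":[0,0,0]},{"travel":[-0.001,0.037,-0.087],"dr":[0,0,0]},{"travel":[-0.001,0.05,-0.102],"dr":[0,0,0]},{"travel":[-0.001,0.05,-0.102],"dr":[0,0,0]}]' >/dev/null; python3 b.py 1.1 1.2 1.3 1.4 1.5 1.6 1.7
```

```text
21.95 [0.5967 0.1909 0.159 ] [ 3.1355e+00 -1.0000e-04  1.3266e+00] F [ 13.67  -1.9  -16.65] w 0.0125
ang 1.017 r 0.0973
1.1 [ 0.003  0.01  -0.014]; 1.2 [ 0.003  0.025 -0.026]; 1.3 [ 0.003  0.042 -0.036]; 1.4 [ 0.003  0.06  -0.045]; 1.5 [ 0.003  0.078 -0.052]; 1.6 [ 0.003  0.097 -0.057]; 1.7 [ 0.003  0.117 -0.061]; [ 0.0019 -0.     -0.0004]
```

```bash
python3 - <<'E'
from h import *
P=np.array([inW(p) for p in ([.5712,.1979,.0665],[.5702,.1984,.1081],[.5967,.1909,.159])]); print(np.round(P,4))
for H2 in ([.0704,.0934],[.0715,.0915],[.0725,.0905],[.072,.0895]):
    print(H2,[round(float(np.hypot(p[0]-H2[0],p[2]+.002-H2[1])),4) for p in P])
E
sed -i 's/H=np.array(\[.0704,.1437,.0934\])/H=np.array([.0715,.1437,.0915])/' h.py; python3 b.py 1.1 1.2 1.3 1.4 1.5 1.6 1.7
```

```text
[[-0.026   0.1431  0.0665]
 [-0.0271  0.1434  0.1081]
 [ 0.0004  0.1425  0.159 ]]
[0.0704, 0.0934] [0.0996, 0.0989, 0.0973]
[0.0715, 0.0915] [0.1002, 0.1003, 0.0994]
[0.0725, 0.0905] [0.1009, 0.1015, 0.1008]
[0.072, 0.0895] [0.1002, 0.1012, 0.1012]
21.95 [0.5967 0.1909 0.159 ] [ 3.1355e+00 -1.0000e-04  1.3266e+00] F [ 13.67  -1.9  -16.65] w 0.0125
ang 1.023 r 0.0995
1.1 [ 0.003  0.012 -0.01 ]; 1.2 [ 0.003  0.027 -0.022]; 1.3 [ 0.003  0.044 -0.032]; 1.4 [ 0.003  0.062 -0.041]; 1.5 [ 0.003  0.08  -0.048]; 1.6 [ 0.003  0.099 -0.054]; 1.7 [ 0.003  0.119 -0.057]; [ 0.0019 -0.     -0.0004]
```

```bash
python3 -m inch '[{"travel":[0,0.006,-0.004],"dr":[0.001,0,0]},{"travel":[0,0.013,-0.009],"dr":[0.002,0,0]},{"travel":[0,0.028,-0.02],"dr":[0.002,0,0]},{"travel":[0,0.045,-0.03],"dr":[0.002,0,0]},{"travel":[0,0.063,-0.039],"dr":[0.002,0,0]},{"travel":[0,0.08,-0.046],"dr":[0.002,0,0]},{"travel":[0,0.099,-0.051],"dr":[0.002,0,0]},{"travel":[0,0.099,-0.051],"dr":[0.002,0,0]}]' 0 8 >/dev/null; python3 b.py 1.7 1.8 1.9 2.0 2.1 2.2 2.25; python3 -c "
from h import *
for n in ('side','top'): cv2.imwrite(f'pics/{n}10.png',vision.grab_frame(n)[:,:,::-1])"
```

```text
22.62 [0.6454 0.1787 0.1862] [ 3.1410e+00 -6.0000e-04  1.3263e+00] F [-2.15 -0.54  8.27] w 0.0126
ang 1.607 r 0.0989
1.7 [ 0.003  0.018 -0.003]; 1.8 [ 0.003  0.038 -0.005]; 1.9 [ 0.003  0.058 -0.004]; 2.0 [ 0.003  0.077 -0.001]; 2.1 [0.003 0.097 0.003]; 2.2 [0.003 0.115 0.01 ]; 2.25 [0.003 0.124 0.013]; [ 0.0002 -0.0002 -0.0005]
```

View pics/side10.png

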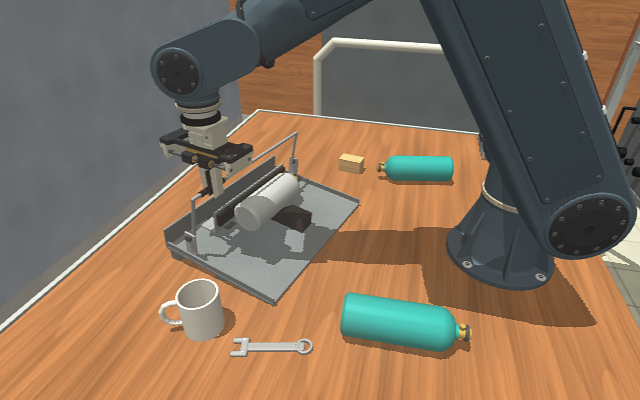

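```bash
python3 -m inch '[{"travel":[0,0.01,-0.002],"dr":[0,0,0]},{"travel":[0,0.02,-0.003],"dr":[0,0,0]},{"travel":[0,0.038,-0.005],"dr":[0,0,0]},{"travel":[0,0.058,-0.005],"dr":[0,0,0]},{"travel":[0,0.077,-0.002],"dr":[0,0,0]},{"travel":[0,0.097,0.002],"dr":[0,0,0]},{"travel":[0,0.11,0.007],"dr":[0,0,0]},{"travel":[0,0.113,0.008],"dr":[0,0,0]}]' >/dev/null; python3 b.py 2.2 2.25 2.3
```

```text
23.38 [0.7003 0.165  0.1819] [ 3.1403e+00 -7.0000e-04  1.3262e+00] F [ 0.08 -1.22  2.66] w 0.0128
ang 2.189 r 0.0991
2.2 [0.003 0.002 0.001]; 2.25 [0.003 0.011 0.005]; 2.3 [0.003 0.02  0.009]; [ 0.0004 -0.0002 -0.0005]
```

```bash
for i in 1 2 3; do python3 -m inch '[{"travel":[0,0.003,0.0012],"dr":[0,0,0]},{"travel":[0,0.006,0.0025],"dr":[0,0,0]}]' >/dev/null; python3 b.py 2.3; done
```

```text
23.55 [0.7031 0.1643 0.1805] [ 3.1406e+00 -6.0000e-04  1.3262e+00] F [0.02 0.3  1.23] w 0.0128
ang 2.222 r 0.0989
2.3 [0.003 0.014 0.006]; [ 0.0003 -0.0002 -0.0005]
23.72 [0.7058 0.1636 0.1792] [ 3.1411e+00 -3.0000e-04  1.3264e+00] F [-0.95 -0.48  0.37] w 0.0127
ang 2.253 r 0.0988
2.3 [0.003 0.009 0.004]; [ 0.0002 -0.0001 -0.0005]
23.88 [0.7086 0.1629 0.1777] [ 3.1416e+00 -1.0000e-04  1.3265e+00] F [-0.67 -0.06  0.08] w 0.0121
ang 2.285 r 0.0987
2.3 [0.003 0.003 0.001]; [ 0.     -0.     -0.0004]
```

```bash
python3 -m inch '[{"travel":[0,0.002,0.001],"dr":[0,0,0]},{"travel":[0,0.003,0.0015],"dr":[0,0,0]}]' >/dev/null; python3 b.py 2.3;  python3 -m inch '[{"travel":[0,0.002,0.001],"dr":[0,0,0]},{"travel":[0,0.003,0.0015],"dr":[0,0,0]}]' >/dev/null; python3 b.py 2.3
```

```text
24.05 [0.7092 0.1628 0.1774] [-3.1392e+00  4.0000e-04  1.3267e+00] F [-11.14  -0.75   8.44] w 0.0126
ang 2.293 r 0.0987
2.3 [0.003 0.002 0.   ]; [-0.0008  0.0001 -0.0003]
24.22 [0.7093 0.1627 0.1773] [-3.1355e+00  1.1000e-03  1.3270e+00] F [-16.16   1.1   12.46] w 0.0124
ang 2.294 r 0.0987
2.3 [0.003 0.001 0.   ]; [-0.0019  0.0003 -0.0002]
```

The bail is on its stop: 2.29 rad, with the force rising. I'll open the jaws and lift away.

```bash
python3 -m inch '[{"travel":[0,0,0],"dr":[0,0,0]},{"travel":[0,0,0],"dr":[0,0,0]},{"travel":[0,0,0],"dr":[0,0,0]},{"travel":[0,0,0],"dr":[0,0,0]}]' 0.5; python3 -m inch '[{"travel":[0,0,-0.04],"dr":[0,0,0]},{"travel":[0,0,-0.1],"dr":[0,0,0]},{"travel":[0,0,-0.18],"dr":[0,0,0]},{"travel":[0,-0.05,-0.22],"dr":[0,0,0]},{"travel":[0,-0.12,-0.22],"dr":[0,0,0]},{"travel":[0,-0.2,-0.22],"dr":[0,0,0]},{"travel":[0.1,-0.28,-0.22],"dr":[0,0,0]},{"travel":[0.1,-0.28,-0.22],"dr":[0,0,0]}]';  python3 - <<'E'
from h import *
for n in ("wrist","top","side"):
    cv2.imwrite(f"pics/{n}11.png",vision.grab_frame(n)[:,:,::-1])
im=cv2.imread("pics/side11.png"); cv2.imwrite("pics/side11c.png",cv2.resize(im[120:310,155:370],None,fx=3.1,fy=3.1,interpolation=cv2.INTER_CUBIC))
E
```

```text
time_s: 24.55
tool_pos: [0.7094, 0.1627, 0.1772]
tool_rot: [-3.136, 0.001, 1.327]
ft_force: [-0.6, 0.1, -0.2]
width: 0.035
time_s: 25.22
tool_pos: [0.5839, 0.2468, 0.2885]
tool_rot: [-3.136, 0.0, 1.327]
ft_force: [0.2, 0.1, 0.9]
width: 0.0462
```

View pics/side11c.png

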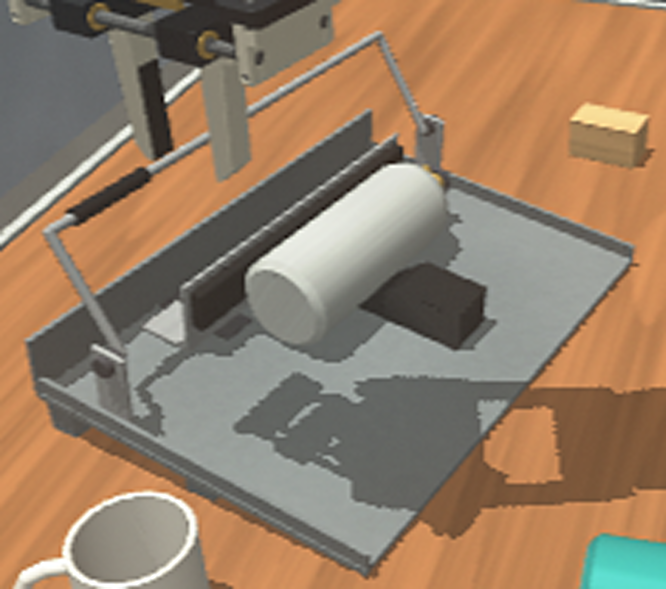

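View pics/top11.png

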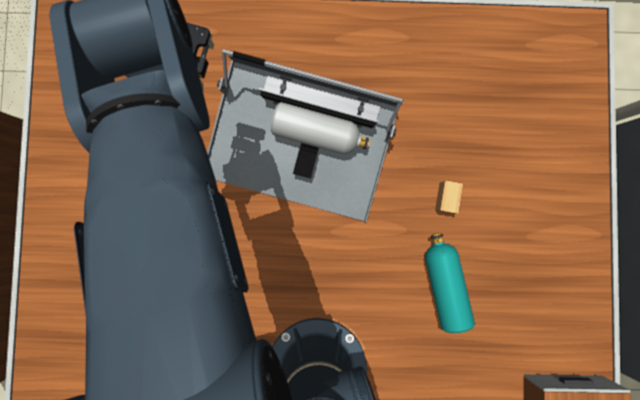

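The final pictures show the bail on its stop and the bottle against the fence with the chock at its middle. I'll check that the bottle and chock haven't moved since the push.

```bash
python3 - <<'E'
from h import *
np.set_printoptions(precision=4,suppress=True)
def cen(f,box,hi,lo=None):
    im=cv2.imread(f)[box[1]:box[3],box[0]:box[2]].astype(int)
    m=(im.min(2)>hi) if lo is None else (im.max(2)<lo)
    m=m.astype(np.uint8); n,l,s,c=cv2.connectedComponentsWithStats(m); k=1+np.argmax(s[1:,4]); return s[k].tolist(),np.round(c[k]+box[:2],2)
for f in ("top7","top11"): print(f,"bottle",cen(f"pics/{f}.png",(262,97,372,160),140))
for f in ("side7","side11"): print(f,"bottle",cen(f"pics/{f}.png",(225,165,310,240),150))
for f in ("side7","side11"): print(f,"chock",cen(f"pics/{f}.png",(272,200,320,236),None,60))
im=cv2.imread("pics/top11.png"); cv2.imwrite("pics/top11c.png",cv2.resize(im[45:230,205:410],None,fx=3.2,fy=3.2,interpolation=cv2.INTER_CUBIC))
E
```

```text
top7 bottle ([9, 6, 85, 44, 2049], array([313.03, 124.87]))
top11 bottle ([0, 2, 95, 61, 3039], array([303.39, 129.05]))
side7 bottle ([10, 8, 62, 45, 1111], array([267.84, 193.41]))
side11 bottle ([10, 8, 62, 46, 1128], array([267.98, 193.48]))
side7 chock ([2, 5, 23, 25, 126], array([283.85, 217.9 ]))
side11 chock ([0, 7, 24, 23, 112], array([280.52, 218.23]))
```

View pics/top11c.png

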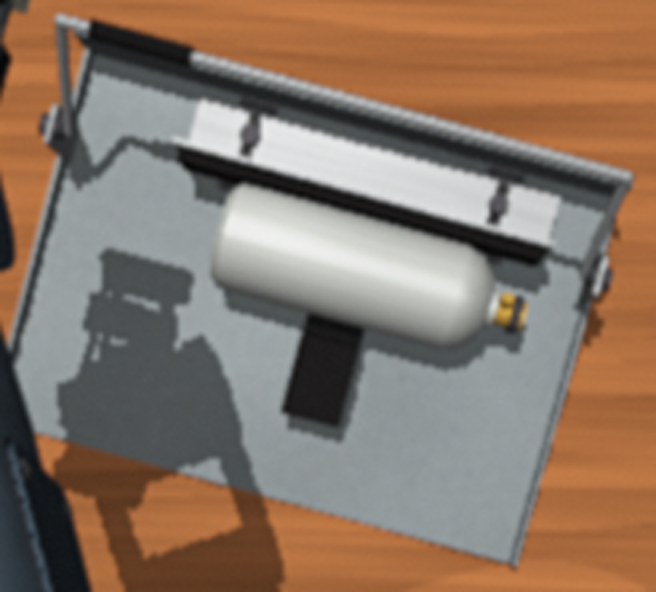

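The bottle's position in the side view is unchanged, within 0.15 px. The chock lies on the mid-barrel normal, the bail rests at the back, and the arm is clear. Handing in.

```bash
python3 -c "
from rig import robot,state
print(state()['ft_force'],robot.job_done(),state()['time_s'])"
```

```text
the job is handed in; nothing more can be done
the job is handed in; nothing more can be done
```

The bottle is held tight against the fence by the chock, the bail is up on its stop, and I handed the job in at about 25 s of the 72 s allowed.

**Chock and bottle:** I gripped the chock and set it on the deck. I slid it toe first under the bar to the middle of the bottle's low side, then let go. I finished the push on its heel with the fingers shut. The bottle rolled up at about 3 N and came tight on the fence. The push peaked at 12.6 N along the slope, with about 4.5 N sideways and 4.8 N downwards at that moment.

**Bail:** I pinched the sleeve and swung the bail to its stop, which it met at about 2.29 rad. Then I released it and lifted the arm clear.

**Last checks:**
- **Bottle:** it moved less than 0.2 px in the side view between the push and the end.
- **Chock:** it sits at mid-barrel in the top view.
- **Mug, timber and wrench:** not moved, as far as I could see; the arm hid the mug and wrench in the last top view.
- **Checks that failed or disagreed:** two before-and-after colour comparisons could not be used. The bottle's area in the top view ran into the deck, and the chock's area in the side view shifted about 3 px on an unreliable partial mask. I relied on the enlarged pictures for those instead.
- **Bail swing:** my first hinge estimate was 1–2 mm out. It cost about 21 N on the wrist until I corrected it.

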